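Hold the cover over the LED display box

TASK

On the wooden board, slide the open black LED box, without lifting it, onto the green pad so that it lies centred and square on it. Then pick up the aluminium cover by its handle and finish while holding it still and level about 15 mm above the box, not touching it, with its four holes lined up over the four threaded holes so that every thread can be seen whole through its hole; do not put it down or let go. Leave all the other things where they are.

Things in the scene. Friction and masses are not known exactly. Their poses are not given: they have to be found in the camera images.
- led_box: open black LED display box of an engine model, 110 (x) x 76 (y) x 24 mm high, walls 4 mm, about 0.4 kg (varies), with a grey terminal block on its +x end; lies flat on the wooden board, top open. Origin: centre of the underside of the 110 x 76 box (terminal block not counted); z up
- terminal (a point): centre of the top of the grey terminal block on the LED box: block 30 (along box x, standing out from the box end) x 18 (box y) x 30 mm high, with clear space on both sides; box-frame offset from the box origin (+70, 0, +30) mm. The box can be dragged by it
- cover: aluminium cover plate 110 (x) x 76 (y) x 4 mm, about 0.16 kg (varies), with a black bridge handle in the middle and a 12 mm hole near each corner; lies flat on the board, handle up. Origin: centre of the underside; z up. The same turned by half a turn
- handle (a point): centre of the top of the cover's handle, 44 mm above the cover's underside: handle bar 62 mm long (cover x), 14 mm wide (cover y), bar from 22 to 44 mm above the underside, on two 10 mm feet
- pad: thin dark green mat with a white edge, 130 (x) x 96 (y) mm, stuck on the wooden board (1 mm or less, no step to feel). Origin: its centre on the board's top; x along its length
- board: fixed wooden board, 480 (x) x 760 (y) x 18 mm, lying on the table; its top is 18 mm above the table. Origin: centre of its underside
- motor: small motor on a wooden block, 60 x 75 x 58 mm, loose bystander on the board; origin: centre of the underside
- screw_cup: orange cup of screws, 64 mm across, 40 mm high, loose bystander on the board; origin: centre of the underside
- stand_bolt: upright steel bolt with a nut, 38 mm across the foot, 69 mm high, loose bystander on the board; origin: centre of the underside
- screwdriver: red-handled screwdriver lying on the table between robot and board, bystander; origin near its middle, x towards the tip
- marker: black and white marker pen lying on the table between robot and board, 128 x 15 x 15 mm, bystander; origin 45 mm from its black end, x towards the white cap
- thread0 (a point): mouth of a 4 mm threaded hole in a brass insert (10 mm across) at a corner of the LED box's rim, at (+45,+28) mm in the box's x, y and 24 mm above its underside
- hole0 (a point): centre, at the underside, of a 12 mm hole of the cover, at (+45,+28) mm in the cover's x, y
- thread1 (a point): mouth of a 4 mm threaded hole in a brass insert (10 mm across) at a corner of the LED box's rim, at (-45,+28) mm in the box's x, y and 24 mm above its underside
- hole1 (a point): centre, at the underside, of a 12 mm hole of the cover, at (-45,+28) mm in the cover's x, y
- thread2 (a point): mouth of a 4 mm threaded hole in a brass insert (10 mm across) at a corner of the LED box's rim, at (-45,-28) mm in the box's x, y and 24 mm above its underside
- hole2 (a point): centre, at the underside, of a 12 mm hole of the cover, at (-45,-28) mm in the cover's x, y
- thread3 (a point): mouth of a 4 mm threaded hole in a brass insert (10 mm across) at a corner of the LED box's rim, at (+45,-28) mm in the box's x, y and 24 mm above its underside
- hole3 (a point): centre, at the underside, of a 12 mm hole of the cover, at (+45,-28) mm in the cover's x, y
Not all that is in view belongs to the job. Leave any blue look-alike of the cover alone.

How it is judged:
By the outcome, as a careful person would: the job done as asked, in the order asked, and still so for the second after the job is handed in, while the arm keeps its last pose, push and grip.
It also fails if it takes over 64 s, if anything falls off the work surface, if the arm or the gripper's body presses on something with over 40 N, if the wrist force passes 120 N, or if a joint passes its speed limit or range.

ROBOT

A 6-joint arm with a two-finger parallel gripper is mounted at the origin on the work surface. World frame = base frame: x ahead of the robot, y to its left, z up, the work surface at z = 0. Lengths are in m, angles in rad, forces in N, time in s.
With the tool pointing down it reaches from about 0.325 to 0.775 m from the base axis. Payload 9.3 kg.
Tool frame: the origin (TCP) lies at the very end of the fingers, on their centre line; the grasp point (between the pads) lies 19 mm behind it; z points along the fingers, y is the direction in which the jaws open and shut (so a half turn about z gives the same grasp; the last joint's range is limited). The gripper opens to 85 mm and grips with 20 to 120 N. Pads are 22 mm wide; open, the fingers measure 114 mm over their backs; the gripper's body (76 mm by 85 mm) begins 54 mm behind the grasp point. The pads swing forward as they close: fully open they stand 13 mm farther back than shut.
Start: joints at [1.084, 0.259, 0.021, 1.334, 0, 1.418], TCP at [0.18, 0.52, 0.231] pointing down, gripper open.
Joint ranges: [-3.04, 3.04], [-0.91, 1.82], [-1.04, 1.36], [-1.92, 1.95], [-1.52, 1.45], [-3.14, 3.14]. Speed limits (rad/s): [2.22, 2.22, 2.79, 3.14, 3.14, 3.14].

INTERFACE

Orientations are given as a unit quaternion [w, x, y, z].
In Python, from bench import readout, vision, sign_off gives the robot as it stands.
- The arm moves only by the tool carry_out, never from a script. Its argument "commands" is a list of rows, each a list of 6 numbers: the shift along the world's x, y, z each as a share of 0.25 m, from -1 to 1, then the turn, a rotation vector about the world's x, y, z each as a share of 45 degrees, from -1 to 1. A call has 1 to 8 rows; each row is the pose to reach, as a shift and turn from the pose commanded when the call began; what a row does not reach only later rows make up. A row lasts 1/10 s, in which the tool goes at most 50 mm and 8.59 degrees, less where a joint would pass 70% of its speed; a pose out of reach is approached as far as the arm can. A call with a number of a shift or a turn outside -1 to 1 is refused whole. A call with a gripper value outside its range is refused whole. "hand" is the closure, from 0 (fully open) to 1 (shut), set as the call begins (left out, the last holds). The fingers move at their own pace and stop on an object; "squeeze" is the grip in N (left out, the last holds). Time passes only in rows, so rows that repeat a pose let the fingers close. It gives the time, the measured TCP pose, the force and the opening at its end, in the units of the state.
- readout.get_state(): the state, without advancing time (a new reading comes with each control period).
- vision.snapshot(name): name is "side" or "top"; returns a dict with "pixels" (384x512x3 uint8, red, green, blue), "fx", "fy", "cx", "cy" (pixels), "dist_coeffs" ([k1, k2, p1, p2, k3] as OpenCV has them; the pictures are not rectified), "R" (3x3) and "t" (3): a world point X has camera coordinates R X + t. Camera axes: x right, y down, z forward; pixel columns grow to the right and rows downward; lengths in m; the calibration is good to about 2 mm. A picture is of the moment at which its call begins. There is no depth.
- sign_off(): hands the job in, once; it reports no verdict.
The state is a dict: "time_s": time; "qpos": joint angles; "joint_vel": joint speeds; "effort": joint torques, N m; "tcp_pos": TCP position; "ee_rot": TCP orientation; "ft_force": force on the tool from outside, world axes, zero at the start; "moment": the same for the moment, N m; "width": opening from 0.0 (shut) to 1.0 (fully open).
Only numpy, scipy, OpenCV 4.12 (cv2) and the standard library are available. Lean on these libraries where they do the work, as an engineer would, in place of code of your own. Each camera call takes 0.05 s, during which the arm holds its last target. There are 200 camera calls.

## Working session

There is one attempt and no reset: what is moved stays moved. The work goes in short steps, Python scripts to look and compute and a tool call to move; the robot and the scene stay as the last step left them, time stands still between calls to the robot, and variables do not carry over. Pictures are saved under pics/ and viewed, about 8 in all and at most 12, crops included, and the job is handed in when it is done.

Besides the shell and the picture viewer there is one more tool, called after "Request:" as name(argument=value, ...), one argument or row to a line, values as JSON. carry_out: Moves the arm, as the interface text tells. Shift numbers are shares of 0.25 m and turn numbers shares of 45 degrees, none past 1 either way. Its arguments: {"type":"object","properties":{"commands":{"type":"array"},"hand":{"type":"number"},"squeeze":{"type":"number"}},"required":["commands"]}

```bash
mkdir -p pics; ls; cat > h.py <<'E'
import numpy as np,cv2
from bench import readout,vision,sign_off
def snap(n):
    s=vision.snapshot(n); K=np.array([[s['fx'],0,s['cx']],[0,s['fy'],s['cy']],[0,0,1.]])
    return s['pixels'],K,np.array(s['dist_coeffs'],float),np.array(s['R']),np.array(s['t'])
def ray(c,px,z):
    _,K,D,R,t=c
    u=cv2.undistortPoints(np.array(px,float).reshape(-1,1,2),K,D).reshape(-1,2)
    d=np.c_[u,np.ones(len(u))]@R; o=-R.T@t
    return (o+d*((z-o[2])/d[:,2])[:,None])[:,:2]
def proj(c,X):
    _,K,D,R,t=c
    return cv2.projectPoints(np.array(X,float).reshape(-1,1,3),cv2.Rodrigues(R)[0],t,K,D)[0].reshape(-1,2)
def save(n,im,f=1.5):
    cv2.imwrite('pics/'+n,cv2.resize(im[:,:,::-1],None,fx=f,fy=f,interpolation=cv2.INTER_CUBIC))
E
python3 - <<'E'
from h import *
print(readout.get_state())
for n in('top','side'):
    c=snap(n);save(n+'0.png',c[0]);print(n,(-c[3].T@c[4]).round(3),c[1][0,0],c[3].round(2).tolist())
E
```

```text
pics
{'time_s': 0.0, 'qpos': array([ 1.08438913e+00,  2.59194431e-01,  2.07266933e-02,  1.33372754e+00,
       -1.12741731e-05,  1.41818759e+00]), 'joint_vel': array([-1.94080988e-03, -5.00678926e-04, -2.24370765e-04, -3.42191064e-04,
       -9.09413906e-05, -1.00580121e-03]), 'effort': array([ 8.97323989e-04, -5.55644202e+01,  3.44527102e+01,  1.38096447e-02,
       -3.33030312e-04,  2.21179380e-05]), 'tcp_pos': array([0.18006552, 0.51936331, 0.23065117]), 'ee_rot': array([-2.14352446e-04,  1.66125428e-01,  9.86104382e-01, -6.65843764e-04]), 'ft_force': array([ 1.11433983,  0.22316245, -0.26467934]), 'moment': array([-0.02425519, -0.00309269, -0.02600168]), 'width': 0.9980659263441147}
top [ 0.216 -0.006  1.241] 464.5307507073938 [[-0.0, -1.0, 0.01], [-0.97, -0.0, -0.23], [0.23, -0.01, -0.97]]
side [ 0.368 -0.888  0.627] 387.7456685714089 [[0.99, -0.13, -0.0], [-0.07, -0.53, -0.85], [0.11, 0.84, -0.53]]
```

View pics/top0.png

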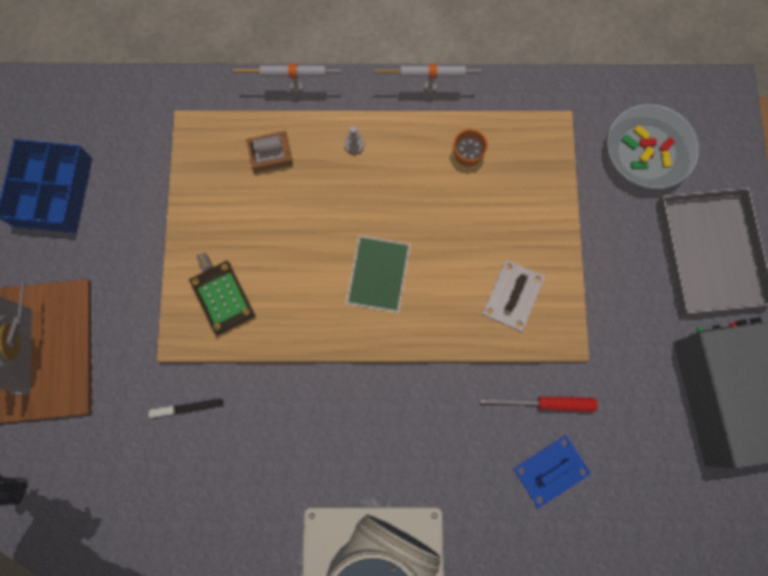

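View pics/side0.png

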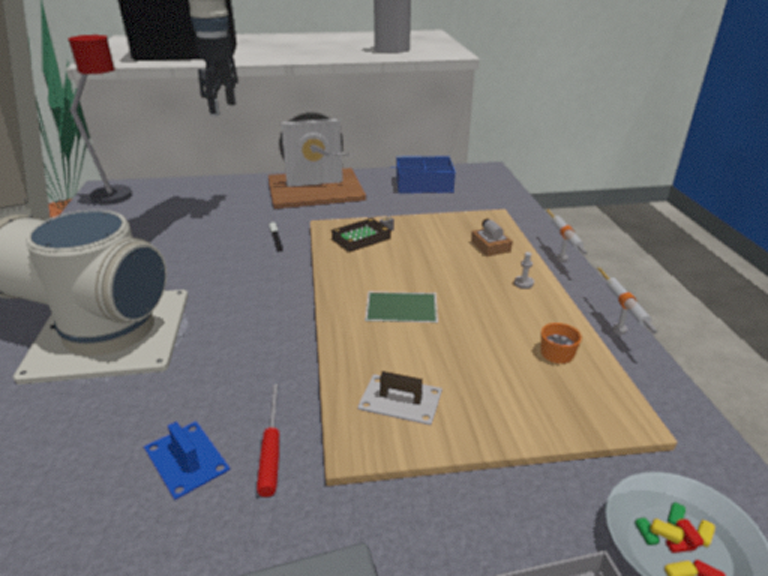

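Top view (picture px/1.5): the open black box with green LEDs is at (222,297) with its terminal at (205,262), the pad at (379,273), and the aluminium cover at (513,296). There are two cover candidates: the grey plate on the board at (513,296) and the blue one on the table at (552,470). The grey one fits because it is aluminium and lies on the board. Next I'll measure and confirm in an enlarged crop.

```bash
cat >> h.py <<'E'
def blob(m,roi):
    x0,y0,x1,y1=roi; k=np.zeros(m.shape,np.uint8); k[y0:y1,x0:x1]=m[y0:y1,x0:x1]
    cs=cv2.findContours(k,cv2.RETR_EXTERNAL,cv2.CHAIN_APPROX_NONE)[0]
    return max(cs,key=cv2.contourArea)
def rect(c,con,z):
    p=ray(c,con.reshape(-1,2),z); (x,y),(w,h),a=cv2.minAreaRect((p*1000).astype(np.float32))
    if w<h: a+=90;w,h=h,w
    return x,y,w,h,(a+90)%180-90
E
python3 - <<'E'
from h import *
c=snap('top');im=c[0];hsv=cv2.cvtColor(im,cv2.COLOR_RGB2HSV);H,S,V=[hsv[...,i].astype(int) for i in range(3)]
g=((H>45)&(H<90)&(S>70)).astype(np.uint8)
print('pad green',rect(c,blob(g,(220,150,285,215)),.018))
wood=((H>8)&(H<24)&(S>70)).astype(np.uint8)
nw=(1-wood)
print('pad white',rect(c,blob(nw,(220,150,285,215)),.018))
print('cover',rect(c,blob(nw,(310,160,375,230)),.022))
dark=((V<75)|g.astype(bool)).astype(np.uint8)
print('box',rect(c,blob(dark,(115,160,180,230)),.042))
print('leds',rect(c,blob(g,(115,160,180,230)),.025))
A=cv2.resize(im[160:230,115:185],None,fx=5.5,fy=5.5,interpolation=cv2.INTER_CUBIC)
B=cv2.resize(im[160:230,308:378],None,fx=5.5,fy=5.5,interpolation=cv2.INTER_CUBIC)
save('crop1.png',np.hstack([A,B]),1)
E
```

```text
pad green (485.82086181640625, 15.005850791931152, 0.0, 0.0, 0.0)
pad white (519.2938232421875, -8.810554504394531, 130.0534210205078, 96.07506561279297, -9.91864013671875)
cover (478.3126220703125, -251.09059143066406, 112.0220718383789, 76.78007507324219, -24.480926513671875)
box (470.10626220703125, 266.4594421386719, 115.89835357666016, 72.52318572998047, 28.01734161376953)
leds (471.99407958984375, 268.8495178222656, 79.17088317871094, 65.48756408691406, 28.049142837524414)
```

View pics/crop1.png

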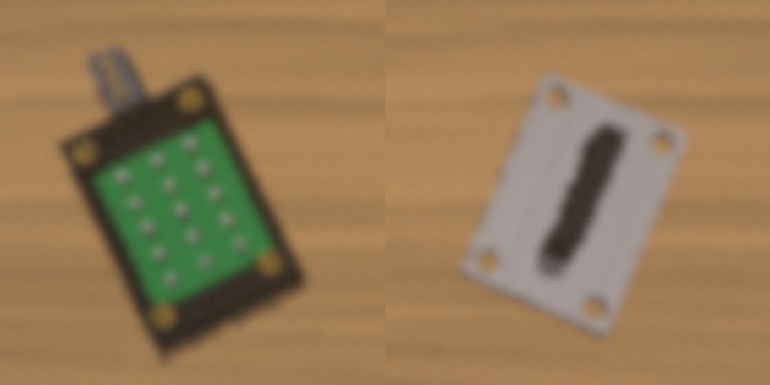

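The crop confirms both. Left: the black box with brass inserts at crop px (85,154), (190,99), (163,317), (269,263), and the terminal at the top. Right: the grey aluminium cover with holes at (557,96), (663,141), (487,261), (596,306). Next I'll fit the poses from these points.

```bash
cat >> h.py <<'E'
def fit(P):  # corners in order (+,+),(-,+),(-,-),(+,-) mm -> x,y,deg
    P=np.array(P)*1000; L=np.array([[45,28],[-45,28],[-45,-28],[45,-28.]])
    m=P.mean(0);q=P-m; a=np.arctan2((L[:,0]*q[:,1]-L[:,1]*q[:,0]).sum(),(L*q).sum())
    R=np.array([[np.cos(a),-np.sin(a)],[np.sin(a),np.cos(a)]])
    return m.round(1),round(np.degrees(a),2),np.abs(q-L@R.T).max().round(1)
E
python3 - <<'E'
from h import *
c=snap('top')
f=lambda pts,x0:(np.array(pts)+.5)/5.5-.5+[x0,160]
b=f([(85,154),(163,317),(269,263),(190,99)],115)
v=f([(557-385,96),(487-385,261),(596-385,306),(663-385,141)],308)
B=fit(ray(c,b,.042));C=fit(ray(c,v,.021));print(B,C)
a=np.radians(B[1]);print('terminal',B[0]+70*np.array([np.cos(a),np.sin(a)]))
a=np.radians(-9.9);print('terminal goal',np.array([519.3,-8.8])+70*np.array([np.cos(a),np.sin(a)]))
# handle top centre & tool yaw
X=cv2.Rodrigues(np.zeros(3))
from scipy.spatial.transform import Rotation as Ro
q=readout.get_state()['ee_rot'];print(Ro.from_quat(q,scalar_first=True).as_matrix().round(3))
E
```

```text
(array([471.5, 268. ]), np.float64(27.79), np.float64(0.8)) (array([ 479.7, -251.9]), np.float64(-24.07), np.float64(0.6))
terminal [533.42636531 300.63625713]
terminal goal [588.25765283 -20.83503702]
[[-0.945  0.328 -0.   ]
 [ 0.328  0.945 -0.001]
 [ 0.    -0.001 -1.   ]]
```

Request:
carry_out(
  commands=[
    [0.8,-0.48,-0.2,0,0,1],
    [0.8,-0.48,-0.2,0,0,1],
    [0.8,-0.48,-0.2,0,0,1],
    [0.8,-0.48,-0.2,0,0,1],
    [0.8,-0.48,-0.2,0,0,1],
    [0.8,-0.48,-0.2,0,0,1],
    [0.8,-0.48,-0.2,0,0,1],
  ],
  hand=0,
)

```text
time_s: 0.9
tcp_pos: [0.3815, 0.3984, 0.1805]
ee_rot: [-0.001, -0.223, 0.975, -0.0]
ft_force: [-0.0, 0.7, -0.6]
width: 0.999
```

Request:
carry_out(
  commands=[
    [0.62,-0.394,-0.3,0,0,0.042],
    [0.62,-0.394,-0.3,0,0,0.042],
    [0.62,-0.394,-0.3,0,0,0.042],
    [0.62,-0.394,-0.3,0,0,0.042],
    [0.62,-0.394,-0.3,0,0,0.042],
    [0.62,-0.394,-0.3,0,0,0.042],
  ],
)

```text
time_s: 1.5
tcp_pos: [0.5349, 0.3012, 0.1057]
ee_rot: [-0.001, -0.238, 0.971, 0.0]
ft_force: [-0.2, 0.6, -0.0]
width: 0.999
```

```bash
python3 - <<'E'
from h import *
from scipy.spatial.transform import Rotation as Ro
s=readout.get_state();print(s['tcp_pos'],s['qpos'].round(2));M=Ro.from_quat(s['ee_rot'],scalar_first=True).as_matrix();print(np.degrees(np.arctan2(M[1,1],M[0,1])))
c=snap('side');x,y=proj(c,s['tcp_pos'])[0];print(x,y,proj(c,[.5334,.3006,.048]))
x,y=int(x),int(y);A=c[0][max(0,y-60):y+60,max(0,x-80):x+80]
d=snap('top');u=proj(d,[.533,.3006,.048])[0].astype(int)
B=d[0][u[1]-60:u[1]+60,u[0]-80:u[0]+80]
save('c2.png',np.hstack([A,B]),2.4);print(u)
E
```

```text
[0.53493019 0.30121964 0.10569593] [ 0.38  0.43 -0.05  1.09  0.   -0.11]
117.57525677898303
257.6980915391222 129.70741693482094 [[257.22997617 145.52177173]]
[135 174]
```

View pics/c2.png

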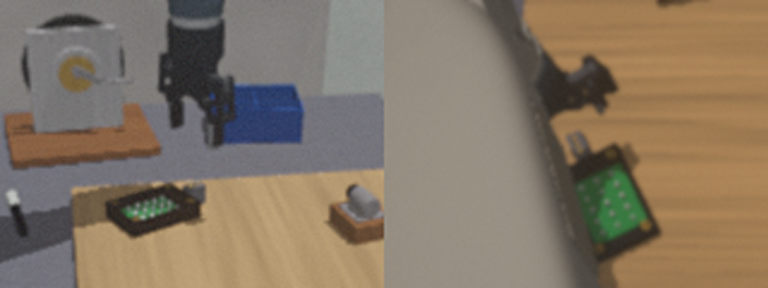

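Request:
carry_out(
  commands=[
    [0,0,-0.15,0,0,0],
    [0,0,-0.25,0,0,0],
    [0,0,-0.328,0,0,0],
    [0,0,-0.328,0,0,0],
    [0,0,-0.328,0,0,0],
  ],
)

```text
time_s: 2.1
tcp_pos: [0.5347, 0.3023, 0.0254]
ee_rot: [0.0, -0.24, 0.971, 0.0]
ft_force: [0.3, -0.4, 0.6]
width: 0.999
```

Request:
carry_out(
  commands=[
    [0,0,0,0,0,0],
    [0,0,0,0,0,0],
    [0,0,0,0,0,0],
    [0,0,0,0,0,0],
    [0,0,0,0,0,0],
    [0,0,0,0,0,0],
    [0,0,0,0,0,0],
    [0,0,0,0,0,0],
  ],
  hand=1,
  squeeze=40,
)

```text
time_s: 2.9
tcp_pos: [0.5355, 0.3011, 0.0247]
ee_rot: [0.0, -0.24, 0.971, 0.0]
ft_force: [-1.1, -1.1, 6.3]
width: 0.207
```

Request:
carry_out(
  commands=[
    [0.014,-0.08,0,0,0,-0.052],
    [0.028,-0.16,0,0,0,-0.104],
    [0.041,-0.24,0,0,0,-0.156],
    [0.055,-0.32,0,0,0,-0.208],
    [0.069,-0.4,0,0,0,-0.26],
    [0.082,-0.48,0,0,0,-0.312],
    [0.096,-0.56,0,0,0,-0.365],
    [0.11,-0.645,0,0,0,-0.417],
  ],
)

```text
time_s: 3.7
tcp_pos: [0.563, 0.1401, 0.0247]
ee_rot: [0.0, -0.078, 0.997, 0.001]
ft_force: [-0.8, 4.6, 5.7]
width: 0.202
```

```bash
python3 - <<'E'
from h import *
s=readout.get_state();print(s['tcp_pos'],s['ft_force'],s['width'],s['qpos'].round(2))
c=snap('side');save('s3.png',c[0][100:300,180:380],2.5)
E
```

```text
[0.56303081 0.14006038 0.02469547] [-0.7614487   4.57272647  5.68458696] 0.20249496121104038 [ 0.1   0.44 -0.26  0.87  0.   -0.06]
```

View pics/s3.png

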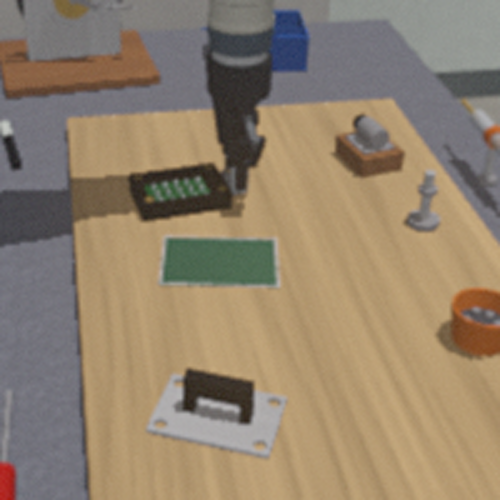

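The box follows, flat on the board and gripped at the terminal (crop px (237,190)). I'll continue to the pad.

Request:
carry_out(
  commands=[
    [0.014,-0.08,0,0,0,-0.052],
    [0.028,-0.16,0,0,0,-0.104],
    [0.041,-0.24,0,0,0,-0.156],
    [0.055,-0.32,0,0,0,-0.208],
    [0.069,-0.4,0,0,0,-0.26],
    [0.082,-0.48,0,0,0,-0.312],
    [0.11,-0.645,0,0,0,-0.417],
    [0.11,-0.645,0,0,0,-0.417],
  ],
)

```text
time_s: 4.55
tcp_pos: [0.5917, -0.0253, 0.0247]
ee_rot: [0.001, 0.088, 0.996, -0.001]
ft_force: [1.8, -4.8, 5.1]
width: 0.203
```

```bash
python3 - <<'E'
from h import *
s=readout.get_state();print(s['tcp_pos'],s['ft_force'],s['width'])
c=snap('side');save('s4.png',c[0][170:240,230:310],9)
E
```

```text
[ 0.59167542 -0.02533273  0.02471688] [ 1.77860025 -4.82728421  5.05055092] 0.20321885801898637
```

View pics/s4.png

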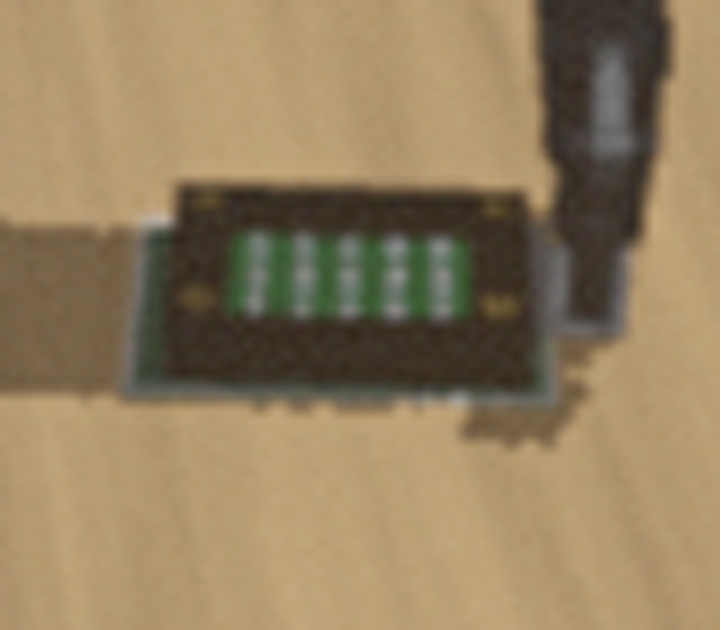

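```bash
python3 - <<'E'
from h import *
from scipy.spatial.transform import Rotation as Ro
c=snap('side');s=readout.get_state();print(s['tcp_pos'],s['time_s'])
M=Ro.from_quat(s['ee_rot'],scalar_first=True).as_matrix();print(np.degrees(np.arctan2(M[1,1],M[0,1]))-90)
f=lambda p:(np.array(p)+.5)/9-.5+[230,170]
print('box',fit(ray(c,f([(495,208),(208,200),(197,298),(500,305)]),.042)))
p=ray(c,f([(144,224),(122,397),(556,402)]),.018)*1000;print(p.round(1))
print('pad ctr',(p[0]+p[2])/2,np.degrees(np.arctan2(*(p[2]-p[1])[::-1])),np.linalg.norm(p[2]-p[1]),np.linalg.norm(p[0]-p[1]))
E
```

```text
[ 0.59119443 -0.02336294  0.02471318] 4.65
-9.891501259425468
box (array([521. , -13.5]), np.float64(-10.28), np.float64(1.2))
[[464.5  47.1]
 [447.4 -46.1]
 [574.9 -65.8]]
pad ctr [519.70143192  -9.34703591] -8.747602501527771 129.02314438269227 94.75903133989364
```

Request:
carry_out(
  commands=[
    [0,0,0,0,0,0],
    [0,0,0,0,0,0],
    [0,0,0,0,0,0],
    [0,0,0,0,0,0],
    [0,0,0,0,0,0],
    [0,0,0,0,0,0],
  ],
)

```text
time_s: 5.25
tcp_pos: [0.5906, -0.0212, 0.0247]
ee_rot: [0.001, 0.085, 0.996, -0.0]
ft_force: [0.8, -4.0, 4.9]
width: 0.201
```

```bash
cat >> h.py <<'E'
def ins(c):
    "side view: centroids of brass inserts near the pad"
    hsv=cv2.cvtColor(c[0],cv2.COLOR_RGB2HSV).astype(int)
    a=np.radians(-9.9);R=np.array([[np.cos(a),-np.sin(a)],[np.sin(a),np.cos(a)]])
    out=[]
    for l in [[45,28],[-45,28],[-45,-28],[45,-28.]]:
        w=np.array([519.3,-8.8])+R@l
        u=proj(c,[w[0]/1e3,w[1]/1e3,.042])[0]; x,y=np.round(u).astype(int)
        W=c[0][y-4:y+5,x-5:x+6].astype(float); wt=np.clip(W[...,0]-W[...,2]-25,0,None)
        wt[np.abs(W[...,0]-W[...,2])>200]=0
        yy,xx=np.mgrid[y-4:y+5,x-5:x+6]
        out.append([(wt*xx).sum()/wt.sum(),(wt*yy).sum()/wt.sum()])
    return np.array(out)
E
python3 - <<'E'
from h import *
c=snap('side');s=readout.get_state();print(s['tcp_pos'],s['ft_force'])
b=ins(c);print(b.round(1).tolist(),((b-[230,170]+.5)*9-.5).round().tolist());print(fit(ray(c,b,.042)))
save('s5.png',c[0][170:240,230:310],9)
E
```

```text
[ 0.59064392 -0.0212541   0.02471405] [ 1.66492309 -5.44474905  5.08575533]
[[284.7, 189.6], [251.3, 188.9], [250.6, 202.3], [284.6, 202.9]] [[496.0, 180.0], [196.0, 174.0], [190.0, 295.0], [495.0, 300.0]]
(array([520.7,  -4.5]), np.float64(-9.74), np.float64(6.0))
```

View pics/s5.png

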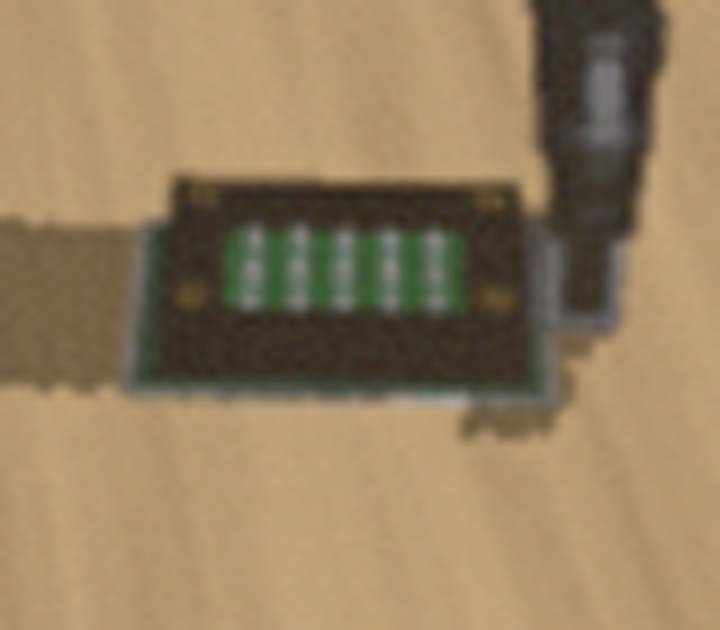

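Request:
carry_out(
  commands=[
    [0,0,0,0,0,0],
    [0,0,0,0,0,0],
    [0,0,0,0,0,0],
    [0,0,0,0,0,0],
    [0,0,0,0,0,0],
    [0,0,0,0,0,0],
  ],
  hand=0,
)

```text
time_s: 5.9
tcp_pos: [0.5901, -0.0213, 0.0242]
ee_rot: [-0.0, 0.085, 0.996, 0.0]
ft_force: [-0.3, 0.1, -0.0]
width: 1.001
```

Request:
carry_out(
  commands=[
    [0,0,0.08,0,0,0],
    [0,0,0.2,0,0,0],
    [0,0,0.4,0,0,0],
    [0,0,0.5,0,0,0],
    [-0.15,-0.2,0.5,0,0,0],
    [-0.25,-0.4,0.5,0,0,-0.1],
    [-0.35,-0.6,0.5,0,0,-0.2],
    [-0.44,-0.92,0.5,0,0,-0.316],
  ],
)

```text
time_s: 6.7
tcp_pos: [0.4965, -0.1983, 0.1497]
ee_rot: [0.0, 0.209, 0.978, -0.0]
ft_force: [1.1, 0.0, 0.2]
width: 1.004
```

```bash
python3 - <<'E'
from h import *
from scipy.spatial.transform import Rotation as Ro
c=snap('top');d=snap('side');s=readout.get_state()
M=Ro.from_quat(s['ee_rot'],scalar_first=True).as_matrix();print(s['tcp_pos'],np.degrees(np.arctan2(M[1,1],M[0,1]))-90)
A=cv2.resize(c[0][145:220,215:290],None,fx=5,fy=5,interpolation=cv2.INTER_CUBIC)
B=cv2.resize(d[0][170:245,230:305],None,fx=5,fy=5,interpolation=cv2.INTER_CUBIC)
save('c6.png',np.hstack([A,B]),1)
hsv=cv2.cvtColor(c[0],cv2.COLOR_RGB2HSV);H,S,V=[hsv[...,i].astype(int) for i in range(3)]
led=((H>45)&(H<90)&(S>110)).astype(np.uint8)
E
```

```text
[ 0.49631349 -0.20226996  0.14944558] -24.49124178832824
```

View pics/c6.png

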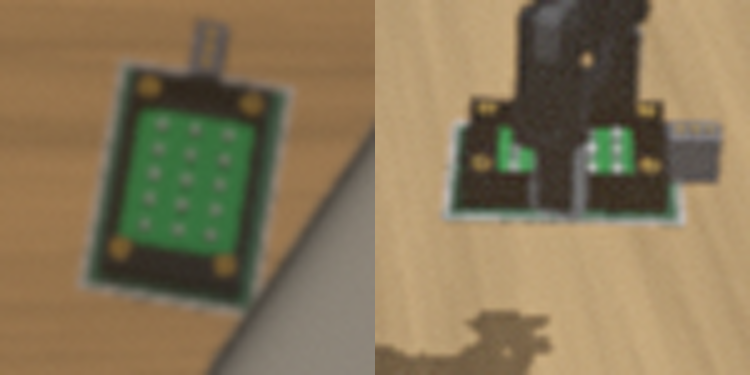

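```bash
python3 - <<'E'
from h import *
c=snap('top');d=snap('side')
f=lambda p,o:(np.array(p)+.5)/5-.5+o
print('top',fit(ray(c,f([(150,86),(119,248),(224,266),(252,104)],[215,145]),.042)))
print('side',fit(ray(d,f([(272,108),(112,108),(107,162),(273,163)],[230,170]),.042)))
# pad white edge lines in top: outer corners
p=ray(c,f([(121,64),(81,285),(248,310),(295,92)],[215,145]),.018)*1000
print('pad top',p.mean(0).round(1),np.degrees(np.arctan2(*(p[0]-p[1])[::-1])),np.degrees(np.arctan2(*(p[3]-p[2])[::-1])))
print(np.array(readout.get_state()['tcp_pos']))
E
```

```text
top (array([519.6,  -8.8]), np.float64(-10.06), np.float64(0.3))
side (array([520.1,  -8.4]), np.float64(-8.61), np.float64(1.6))
pad top [519.4  -8.9] -9.489982321675402 -12.30913518525666
[ 0.4975066  -0.19852348  0.14932697]
```

Request:
carry_out(
  commands=[
    [0,0,0,0,0,0],
    [0,0,0,0,0,0],
    [0,0,0,0,0,0],
  ],
)

```text
time_s: 7.2
tcp_pos: [0.4984, -0.1962, 0.1493]
ee_rot: [-0.0, 0.207, 0.978, 0.0]
ft_force: [0.0, 0.2, 0.3]
width: 1.002
```

Request:
carry_out(
  commands=[
    [-0.04,-0.12,0,0,0,0],
    [-0.075,-0.223,0,0,0,0],
    [-0.075,-0.223,-0.12,0,0,0],
    [-0.075,-0.223,-0.22,0,0,0],
    [-0.075,-0.223,-0.22,0,0,0],
    [-0.075,-0.223,-0.22,0,0,0],
    [-0.075,-0.223,-0.22,0,0,0],
  ],
)

```text
time_s: 7.9
tcp_pos: [0.4801, -0.2531, 0.0956]
ee_rot: [0.001, 0.207, 0.978, -0.0]
ft_force: [-0.1, 0.4, 0.5]
width: 0.996
```

```bash
python3 - <<'E'
from h import *
d=snap('side');s=readout.get_state();print(s['tcp_pos'],proj(d,s['tcp_pos']),proj(d,[.4797,-.2519,.062]))
save('s7.png',d[0][190:300,200:340],5)
E
```

```text
[ 0.48012088 -0.25317074  0.09569155] [[268.01546873 239.27498871]] [[267.47436968 250.93965274]]
```

View pics/s7.png

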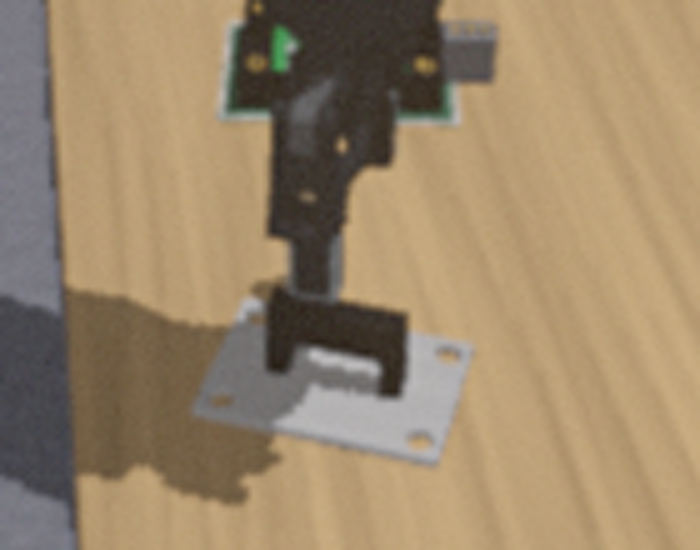

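The fingers straddle the handle. The handle's top centre is seen at crop (338,305) and predicted at (337,304). I'll go down and grip.

Request:
carry_out(
  commands=[
    [0,0,-0.1,0,0,0],
    [0,0,-0.2,0,0,0],
    [0,0,-0.245,0,0,0],
    [0,0,-0.245,0,0,0],
    [0,0,-0.245,0,0,0],
  ],
)

```text
time_s: 8.45
tcp_pos: [0.4798, -0.2534, 0.034]
ee_rot: [0.0, 0.208, 0.978, -0.0]
ft_force: [0.5, -0.3, -0.1]
width: 0.997
```

Request:
carry_out(
  commands=[
    [0,0,0,0,0,0],
    [0,0,0,0,0,0],
    [0,0,0,0,0,0],
    [0,0,0,0,0,0],
    [0,0,0,0,0,0],
    [0,0,0,0,0,0],
    [0,0,0,0,0,0],
    [0,0,0,0,0,0],
  ],
  hand=1,
  squeeze=60,
)

```text
time_s: 9.25
tcp_pos: [0.4794, -0.2532, 0.0334]
ee_rot: [0.0, 0.208, 0.978, -0.0]
ft_force: [0.2, 1.5, 4.4]
width: 0.153
```

Request:
carry_out(
  commands=[
    [0,0,0.04,0,0,0],
    [0,0,0.1,0,0,0],
    [0,0,0.2,0,0,0],
    [0,0,0.28,0,0,0],
    [0,0,0.32,0,0,0],
    [0,0,0.32,0,0,0],
  ],
)

```text
time_s: 9.85
tcp_pos: [0.4797, -0.2535, 0.1142]
ee_rot: [0.001, 0.208, 0.978, -0.0]
ft_force: [1.2, -0.2, -2.9]
width: 0.152
```

Request:
carry_out(
  commands=[
    [0.016,0.1,0,0,0,0.03],
    [0.04,0.24,0,0,0,0.08],
    [0.066,0.4,0,0,0,0.13],
    [0.09,0.56,0,0,0,0.18],
    [0.115,0.72,0,0,0,0.23],
    [0.14,0.86,0,0,0,0.28],
    [0.16,0.978,0,0,0,0.31],
    [0.16,0.978,0,0,0,0.31],
  ],
)

```text
time_s: 10.65
tcp_pos: [0.5188, -0.0054, 0.1118]
ee_rot: [-0.001, 0.085, 0.996, 0.0]
ft_force: [0.6, -0.7, -1.3]
width: 0.153
```

Request:
carry_out(
  commands=[
    [0,0,-0.05,0,0,0],
    [0,0,-0.08,0,0,0],
    [0,0,-0.1,0,0,0],
    [0,0,-0.1,0,0,0],
    [0,0,-0.1,0,0,0],
    [0,0,-0.1,0,0,0],
  ],
)

```text
time_s: 11.25
tcp_pos: [0.5195, -0.0089, 0.0883]
ee_rot: [0.0, 0.088, 0.996, -0.0]
ft_force: [0.6, -0.6, -2.2]
width: 0.151
```

```bash
python3 - <<'E'
from h import *
from scipy.spatial.transform import Rotation as Ro
d=snap('side');s=readout.get_state()
M=Ro.from_quat(s['ee_rot'],scalar_first=True).as_matrix();print(s['tcp_pos'],s['ft_force'],s['width'],np.degrees(np.arctan2(M[1,1],M[0,1]))-90,M[:,2])
t=snap('top')
A=cv2.resize(t[0][145:220,215:290],None,fx=5,fy=5,interpolation=cv2.INTER_CUBIC)
B=cv2.resize(d[0][155:230,232:307],None,fx=5,fy=5,interpolation=cv2.INTER_CUBIC)
save('c8.png',np.hstack([A,B]),1)
E
```

```text
[ 0.5194924  -0.00885823  0.08840044] [-1.45646391 -0.43297743 -1.56083419] 0.1536753860293761 -10.059097952990314 [ 6.81375563e-04 -1.23329098e-04 -9.99999760e-01]
```

View pics/c8.png

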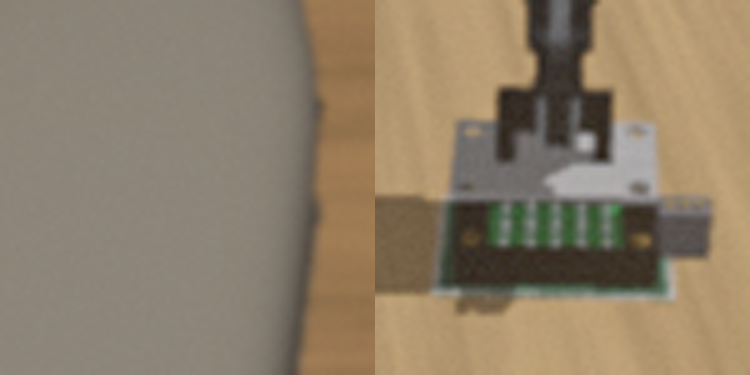

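```bash
python3 - <<'E'
from h import *
d=snap('side');f=lambda p:(np.array(p)+.5)/5-.5+[232,155]
for z in(.073,.075,.077):print(z,fit(ray(d,f([(263,131),(97,131),(90,187),(265,189)]),z)))
print('visible threads',ray(d,f([(97,239),(265,241)]),.042)*1000)
print(readout.get_state()['tcp_pos'])
E
```

```text
0.073 (array([518.9,  -5.1]), np.float64(-8.9), np.float64(2.4))
0.075 (array([518.3,  -8.3]), np.float64(-8.9), np.float64(2.2))
0.077 (array([517.8, -11.5]), np.float64(-8.9), np.float64(2.0))
visible threads [[470.79563182 -30.7376152 ]
 [559.89317299 -44.61408111]]
[ 0.51945623 -0.00874925  0.08837424]
```

Request:
carry_out(
  commands=[
    [0,0,-0.02,0,0,0],
    [0,0,-0.04,0,0,0],
    [0,0,-0.06,0,0,0],
    [0,0,-0.063,0,0,0],
    [0,0,-0.063,0,0,0],
    [0,0,-0.063,0,0,0],
    [0,0,-0.063,0,0,0],
  ],
)

```text
time_s: 12.1
tcp_pos: [0.5194, -0.0086, 0.0724]
ee_rot: [0.0, 0.087, 0.996, -0.0]
ft_force: [-0.1, -0.8, -2.4]
width: 0.154
```

```bash
python3 - <<'E'
from h import *
from scipy.spatial.transform import Rotation as Ro
d=snap('side');s=readout.get_state()
M=Ro.from_quat(s['ee_rot'],scalar_first=True).as_matrix();print(s['tcp_pos'],s['ft_force'],s['width'],np.degrees(np.arctan2(M[1,1],M[0,1]))-90,M[:,2])
save('s9.png',d[0][160:230,232:307],8)
E
```

```text
[ 0.51939407 -0.00862464  0.07246784] [-0.10792692  0.50216929 -0.94396996] 0.15422195498083813 -10.038383715318446 [ 3.81583425e-04 -5.70065557e-05 -9.99999926e-01]
```

View pics/s9.png

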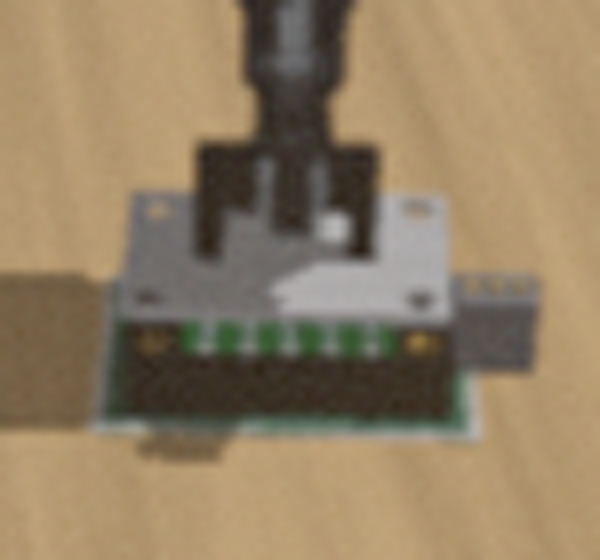

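```bash
python3 - <<'E'
from h import *
d=snap('side');f=lambda p:(np.array(p)+.5)/8-.5+[232,160]
for z in(.057,.059,.061):print(z,fit(ray(d,f([(418,208),(157,209),(148,298),(421,298)]),z)))
T=ray(d,f([(153,341),(420,341)]),.042);print('threads',T*1000)
a=np.radians(-10.06);R=np.array([[np.cos(a),-np.sin(a)],[np.sin(a),np.cos(a)]])
X=np.array([519.6,-8.8])+np.array([[45,28],[-45,28],[-45,-28],[45,-28.]])@R.T
inv=lambda p:((p-[232,160]+.5)*8-.5).round(0).tolist()
for z in(.042,.059):print('expected',z,inv(proj(d,np.c_[X/1e3,np.full(4,z)])))
E
```

```text
0.057 (array([519.2,  -3.9]), np.float64(-8.21), np.float64(1.8))
0.059 (array([518.7,  -7. ]), np.float64(-8.21), np.float64(1.6))
0.061 (array([518.2, -10.1]), np.float64(-8.21), np.float64(1.5))
threads [[470.08780756 -29.61576887]
 [559.03531384 -41.54601856]]
expected 0.042 [[418.0, 256.0], [162.0, 250.0], [154.0, 339.0], [422.0, 345.0]]
expected 0.059 [[420.0, 214.0], [162.0, 209.0], [153.0, 297.0], [424.0, 303.0]]
```

The side view shows the holes at crop (148,298), (421,298), (157,209), (418,208), with the threads just below the near edge at (153,341) and (420,341). The cover sits about 0.8 mm towards -x relative to the threads, so I'll make a small trim, settle, check and hand in.

Request:
carry_out(
  commands=[
    [0.0015,0,0,0,0,0],
    [0.0032,0,0,0,0,0],
    [0.0032,0,0,0,0,0],
    [0.0032,0,0,0,0,0],
    [0.0032,0,0,0,0,0],
    [0.0032,0,0,0,0,0],
    [0.0032,0,0,0,0,0],
    [0.0032,0,0,0,0,0],
  ],
)

```text
time_s: 13.0
tcp_pos: [0.52, -0.0086, 0.0723]
ee_rot: [-0.0, 0.087, 0.996, -0.0]
ft_force: [-0.0, 0.2, -1.5]
width: 0.152
```

```bash
python3 - <<'E'
from h import *
d=snap('side');s=readout.get_state();print(s['tcp_pos'],s['joint_vel'].round(3),s['ft_force'],s['width'])
save('s10.png',d[0][160:230,232:307],8)
E
```

```text
[ 0.52006916 -0.00857863  0.07228876] [ 0.002 -0.001 -0.002 -0.    -0.001  0.001] [ 0.55575505 -0.63452645 -2.22785584] 0.151141119348598
```

View pics/s10.png

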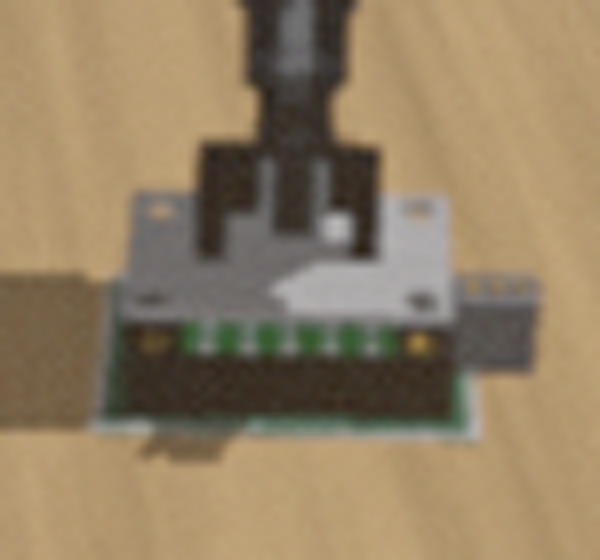

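The cover is level and still. The near holes, at (151,298) and (422,299), stand straight above the threads at (153,341) and (420,342). The gap is about 15 mm (TCP raised 38.9 mm since the grasp).

```bash
python3 -c "
from bench import sign_off
print(sign_off())"
```

```text
the job is handed in; nothing more can be done
None
```

I slid the box by its terminal block onto the green pad, then picked up the aluminium cover by its handle. I handed the job in at about 13 s, still holding the cover over the box.

- **Box on pad:** from the top camera, with the arm clear, the box was within about 0.5 mm of the pad's centre and about 0.2° of square. The side camera agreed to about 1 mm; its angle reading differed by about 1.4°, with larger fit errors.
- **Cover over box:** the arm's reading puts the cover level, about 15 mm above the rim and turned to match the box. In the side view the two near holes stood above their threads to within about 1 mm, after a 0.8 mm correction. The arm was still and the grip steady.
- **Not checked:** the arm blocked the top camera, so I could not look straight down through the holes. The alignment rests on the side view and the arm's pose reading. The gap comes from how far the arm rose after gripping, and the side view agreed with it.
- **Other things:** I moved nothing else on purpose, but I did not re-measure the bystanders' positions at the end.

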